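Wind the indexing turntable back to its stop

ROBOT

A 7-joint arm with a two-finger parallel gripper is mounted at the origin on the work surface. World frame = base frame: x ahead of the robot, y to its left, z up, the work surface at z = 0. Lengths are in m, angles in rad, forces in N, time in s.
With the tool pointing down it reaches from about 0.4 to 0.875 m from the base axis. Payload 19.3 kg.
Tool frame: the origin (TCP) lies between the finger pads; the fingertips stand 17 mm ahead of it and the grasp point (between the pads) lies 2 mm behind it; z points along the fingers, x is the direction in which the jaws open and shut, and the axes are right-handed (so a half turn about z gives the same grasp; the last joint's range is limited). The gripper opens to 85 mm and grips with 20 to 120 N. Pads are 22 mm wide; open, the fingers measure 114 mm over their backs; the gripper's body (76 mm by 85 mm) begins 54 mm behind the grasp point. The pads swing forward as they close: fully open they stand 13 mm farther back than shut.
Start: joints at [1.275, 0.521, -0.036, 1.599, 0.021, 1.021, -0.113], TCP at [0.14, -0.609, 0.248] pointing down, gripper open.
Joint ranges: [-2.91, 2.91], [-0.3, 2.13], [-1.5, 1.42], [0.17, 2.43], [-1.26, 4.41], [0.16, 1.93], [-2.52, 2.52]. Speed limits (rad/s): [1.89, 1.89, 2.39, 2.39, 3.01, 3.01, 3.01].

INTERFACE

Orientations are given as [roll, pitch, yaw] about the fixed x, y, z axes, in that order (R = Rz(yaw) Ry(pitch) Rx(roll)).
In Python, from workcell import bot gives the robot as it stands. The module is installed in compiled form; this text tells all that it offers.
- The arm moves only by the tool arm_command, never from a script. Its argument "targets" is a list of rows, each a list of 6 numbers: the shift along the tool's x, y, z in mm, then the turn, a rotation vector about the tool's x, y, z in degrees. In form: [[x, y, z, wx, wy, wz], ...]. A call has 1 to 8 rows; each row shifts and turns the pose as measured when the row begins, along the tool's axes as they then stand; what a row does not reach is not made up. A row lasts 1/10 s, in which the tool goes at most 50 mm and 8.59 degrees, less where a joint would pass 70% of its speed; a pose out of reach is approached as far as the arm can. A call is refused whole if a number of a shift passes 50 or a number of a turn 8.59, either way. A call with a gripper value outside its range is refused whole. "grip" is the opening in per cent of the stroke, from 0 (shut) to 100 (fully open), set as the call begins (left out, the last holds). The fingers move at their own pace and stop on an object; "grip_force" is the grip in N (left out, the last holds). Time passes only in rows, so rows that do not move let the fingers close. It gives the time, the measured TCP pose, the force and the opening at its end, in the units of the state.
- bot.observe(): the state, without advancing time (a new reading comes with each control period).
- bot.grab_frame(name): name is "side" or "top"; returns a dict with "color" (384x512x3 uint8, red, green, blue), "depth" (384x512 float32, m along the optical axis (not along the pixel's ray), 0 where there is no reading), "fov_y" (degrees; the focal length in pixels is half the picture's height over the tangent of half this angle, whatever the lens; pixels are square), "cx", "cy" (the principal point, pixels), "D" ([k1, k2, p1, p2, k3] as OpenCV has them; the pictures are not rectified), "R" (3x3) and "t" (3): a world point X has camera coordinates R X + t. Camera axes: x right, y down, z forward; pixel columns grow to the right and rows downward; lengths in m; the calibration is good to about 2 mm. A picture is of the moment at which its call begins.
- bot.job_done(): hands the job in, once; it reports no verdict.
The state is a dict: "clock": time; "qpos": joint angles; "qd": joint speeds; "joint_efforts": joint torques, N m; "position": TCP position; "tool_rot": TCP orientation; "force": force on the tool from outside, world axes, zero at the start; "moment": the same for the moment, N m; "grip_width": finger opening in m.
Only numpy, scipy, OpenCV 4.12 (cv2) and the standard library are available. Lean on these libraries where they do the work, as an engineer would, in place of code of your own. Each camera call takes 0.05 s, during which the arm holds its last target. There are 200 camera calls.

TASK

The board turntable has been indexed forward and has to go back home: lift the red pawl off the ratchet teeth and throw it right over so that it stays up by itself, then wind the purple wheel backwards (clockwise seen from above) by its green crank handle until you feel the wheel's yellow lug bear lightly against the rubber-nosed screw of the yellow stop block. Do not ram the stop or shift it. Leave the wheel resting against it, lay the pawl back down on the teeth, let go of everything, and do not disturb the things lying around.

Things in the scene. Friction and masses are not known exactly. Their poses are not given: they have to be found in the camera images.
- fixture: Grey metal base plate, 230 x 250 x 12 mm, fixed to the table, carrying the wheel, pawl and stop. Origin on the wheel's axis at table height (plate spans x -115..115, y -115..135 mm); z up. Seen from above the pawl stands on its +y side. The wheel's vertical axis is the z axis. A 46 mm high pawl bracket stands on the plate at x 44..94, y 61..89 mm (top 58 mm over the table).
- wheel_axis (a point): Point on the wheel's axis, on the upper face of the purple wheel disc, 30 mm above the table; axes as those of the fixture. The disc is 164 mm across with a crown of 20 steel ratchet teeth, 8 mm high, near its rim and a green circuit board in its middle (top of its parts 44 mm above the table). The lowered pawl blocks backward turning (clockwise from above); with the pawl up the wheel turns with light drag (about 3 N at the crank handle) and stays where it is left.
- wheel: The purple ratchet wheel with board, lug and crank handle. Origin as the fixture's (on the axis, at table height); its own x axis points radially through lug and crank handle; it turns about z, backwards is clockwise from above. At the start the crank handle is 26 to 49 degrees clockwise of the fixture's x axis; it must go 46 to 122 degrees further clockwise, through the fixture's -y side, to meet the nose of the stop.
- crank_grip (a point): Centre of the upright green crank handle on the wheel: a free-spinning sleeve 20 mm across, from 56 to 112 mm above the table; the point is on its axis at 85 mm, 57 mm from the wheel's axis.
- lug_face (a point): Middle of the leading (clockwise) face of the wheel's yellow lug at the rim, at the same bearing as the crank handle, 93 mm from the wheel's axis and 25 mm above the table. The face is a radial-looking vertical plane 13 mm high, 5 mm clockwise of the wheel's x axis.
- stop: Yellow stop block, 22 x 16 x 28 mm (top 41 mm above the table, thumb screw to 47), clamped at a varying place by the wheel rim. Origin on the wheel's axis, turned about z. A screw with a black rubber nose (10 mm ball) sticks out of it towards the lug by 6 to 36 mm, set anew each time and not measured: where the lug meets it must be felt. The nose yields 1 mm per 8 N; the block slips above 20 N.
- stop_face (a point): Middle of the block's face from which the screw sticks out, 91 mm from the wheel's axis, 25 mm above the table; were the screw flush, the lug's face would lie flat on it. Let the lug bear on the nose with 3 to 8 N (5 to 13 N more at the crank handle than the drag); never over 12 N. Once so pressed, the wheel's drag keeps it touching when the handle is let go.
- pawl (a joint): Angle of the red pawl about its pivot, rad: 0 = tip on the floor between two teeth, up to 0.15 on a tooth top, 1.57 = bar upright, 2.2 = thrown right over against its limit. It swings on its weight, about 0.5 N at the pin: let go below about 1.4 it falls onto the teeth, beyond about 1.7 it falls open and stays up.
- pawl_pin (a point): Grip point on the pawl's orange cross pin: 12 mm across, 46 mm long, level, parallel to the fixture's y axis; the point is on the pin's axis, 13 mm from its free end. Pawl down: at fixture x 17, y 108, 50 mm above the table. The pin swings about pawl_pivot on a radius of 38 mm, up and over towards the fixture's +x.
- pawl_pivot (a point): Point on the pawl's pivot axis (which is parallel to the fixture's y axis), level along that axis with the pin's grip point: fixture x 55, y 108, 46 mm above the table.
- screw_cup: Bystander: small open steel cup, 36 mm across, 22 mm high, on a corner of the base plate. Origin under its centre.
- spacer: Bystander: purple spacer ring, 20 mm across, 8 mm high, on another corner of the base plate. Origin under its centre.
- screwdriver: Bystander: red screwdriver lying on the table. Origin under its middle.
- shell: Bystander: lime green open housing half, 150 x 100 x 24 mm, on the table. Origin under its centre.
- battery: Bystander: silver and yellow battery pack, 60 x 42 x 8 mm, on the table. Origin under its centre.
- cartridge: Bystander: grey cartridge, 58 x 65 x 9 mm, on the table. Origin under its centre.
- flux_jar: Bystander: small jar with black cap, 48 mm across, 45 mm high, on the table. Origin under its centre.

How it is judged:
By the outcome, as a careful person would: the job done as asked, in the order asked, and still so for the second after the job is handed in, with the robot touching nothing.
It also fails if it takes over 72 s, if anything falls off the work surface, if the arm or the gripper's body presses on something with over 40 N, if the wrist force passes 120 N, or if a joint passes its speed limit or range.

## Working session

There is one attempt and no reset: what is moved stays moved. The work goes in short steps, Python scripts to look and compute and a tool call to move; the robot and the scene stay as the last step left them, time stands still between calls to the robot, and variables do not carry over. Pictures are saved under pics/ and viewed, about 8 in all and at most 12, crops included, and the job is handed in when it is done.

Besides the shell and the picture viewer there is one more tool, called as name(argument=value, ...) on one line, values as JSON. arm_command: Moves the arm, as the interface text tells. Its arguments: {"type":"object","properties":{"targets":{"type":"array"},"grip":{"type":"number"},"grip_force":{"type":"number"}},"required":["targets"]}

```bash
mkdir -p pics; cat > h.py <<'E'
import numpy as np, cv2
from workcell import bot
def grab(n):
    f=bot.grab_frame(n); np.savez(f'{n}.npz',**f); return f
def save(f,name,crop=None,s=1):
    im=f['color'][:,:,::-1]
    if crop: x0,y0,x1,y1=crop; im=im[y0:y1,x0:x1]
    cv2.imwrite('pics/'+name,cv2.resize(im,None,fx=s,fy=s,interpolation=cv2.INTER_CUBIC))
def K(f):
    h=f['color'].shape[0]; fl=h/2/np.tan(np.radians(f['fov_y'])/2)
    return np.array([[fl,0,f['cx']],[0,fl,f['cy']],[0,0,1.]])
def world(f,us,z=None):
    """pixels -> world, by depth, or on plane z"""
    us=np.asarray(us,float).reshape(-1,1,2)
    n=cv2.undistortPoints(us,K(f),np.array(f['D'])).reshape(-1,2)
    R=np.array(f['R']);t=np.array(f['t'])
    r=np.c_[n,np.ones(len(n))]
    if z is None:
        d=np.array([f['depth'][int(round(v)),int(round(u))] for u,v in us.reshape(-1,2)])
        return (r*d[:,None]-t)@R
    c=-R.T@t; w=r@R
    return c+w*((z-c[2])/w[:,2])[:,None]
def cloud(f):
    h,w=f['depth'].shape; uu,vv=np.meshgrid(np.arange(w),np.arange(h))
    return world(f,np.c_[uu.ravel(),vv.ravel()]).reshape(h,w,3)
def proj(f,X):
    R=np.array(f['R']);t=np.array(f['t'])
    return cv2.projectPoints(np.asarray(X,float).reshape(-1,1,3),cv2.Rodrigues(R)[0],t,K(f),np.array(f['D']))[0].reshape(-1,2)
E
python3 - <<'E'
from h import *
for n in('top','side'):
    f=grab(n); save(f,n+'0.png',s=1.5); print(n,f['fov_y'],f['D'],-np.array(f['R']).T@f['t'])
print(bot.observe())
E
```

```text
top 48.88827817969137 [-0.14749618  0.          0.          0.          0.        ] [0.41379769 0.00429147 1.41262999]
side 48.2216851124131 [-0.00213459  0.          0.          0.          0.        ] [ 0.2399234  -0.64699934  0.91717698]
{'clock': 0.1, 'qpos': array([ 1.27481346,  0.52197789, -0.03629361,  1.59994141,  0.02121778,
        1.02111632, -0.11281017]), 'qd': array([-0.00020821, -0.00134958,  0.00041595, -0.00251223, -0.00051099,
        0.00140518, -0.00038357]), 'joint_efforts': array([ 2.57122738e-03, -9.28496790e+01,  1.98388159e+00, -3.70540380e+01,
        1.81251636e-02,  5.36179301e-03, -3.71324859e-05]), 'position': array([ 0.13979817, -0.60886976,  0.24777247]), 'tool_rot': array([ 3.14148623e+00,  1.05247780e-03, -1.34505486e+00]), 'force': array([0.32785484, 0.16864497, 0.25026391]), 'moment': array([ 0.01250391, -0.02344284,  0.02367294]), 'grip_width': 0.0854233400527864}
```

View pics/top0.png

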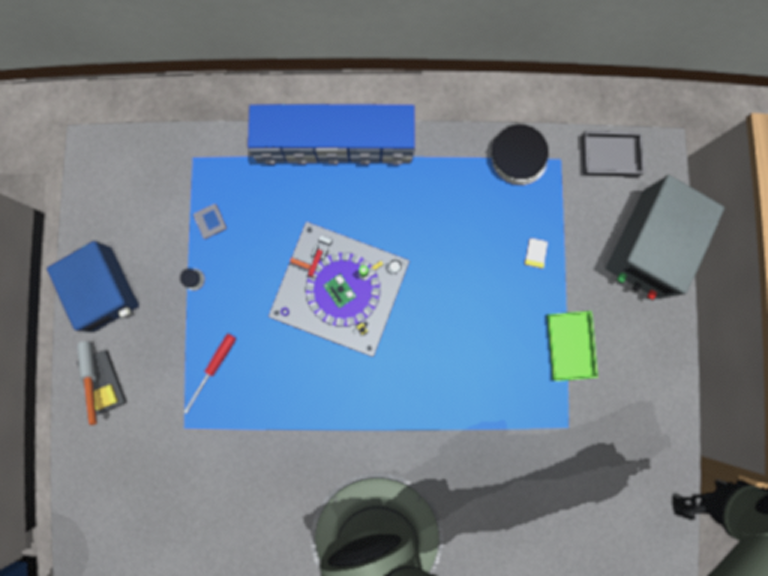

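View pics/side0.png

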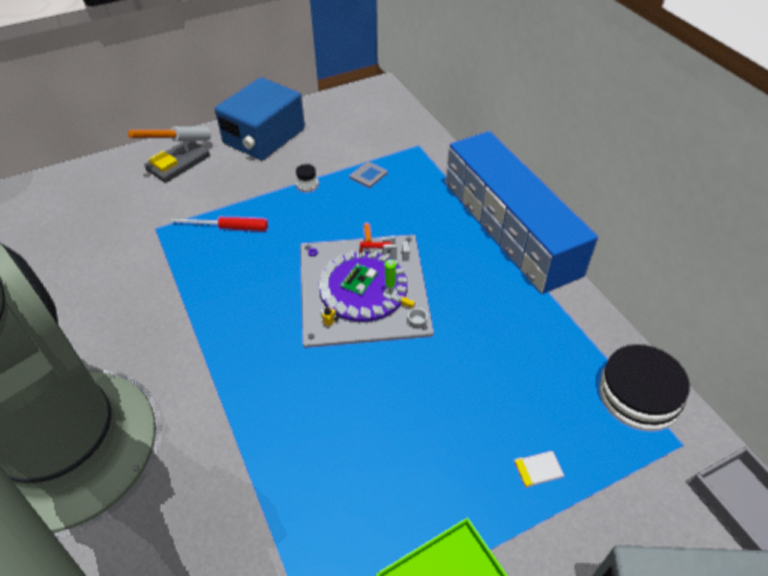

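The top view shows the plate near (340,290), handle near (365,270), pawl near (310,262) and stop near (362,328). The side view shows the stop at (328,316), the handle at (391,275) and the pawl at (375,243). I'll fit these next.

```bash
cat > fit.py <<'E'
from h import *
from scipy.optimize import minimize
F={n:dict(np.load(n+'.npz')) for n in('top','side')}
for n,f in F.items():
    P=cloud(f); c=f['color'].astype(int); hsv=cv2.cvtColor(f['color'],cv2.COLOR_RGB2HSV)
    near=(np.hypot(P[...,0]-.62,P[...,1]-.05)<.25)&(f['depth']>0)
    print(n,'table z',np.median(P[near&(hsv[...,1]>150)&(hsv[...,0]>95)&(hsv[...,0]<115)][:,2]))
    pl=near&(P[...,2]>.007)&(P[...,2]<.07)
    k=cv2.morphologyEx(pl.astype(np.uint8),cv2.MORPH_OPEN,np.ones((3,3)))
    q=P[k>0][:,:2].astype(np.float32); r=cv2.minAreaRect(q*1000); print(r, k.sum())
    gr=near&(hsv[...,0]>45)&(hsv[...,0]<75)&(hsv[...,1]>120)&(P[...,2]>.06)
    print('handle px',gr.sum(),P[gr].mean(0),P[gr][:,2].max())
    ye=near&(hsv[...,0]>20)&(hsv[...,0]<32)&(hsv[...,1]>150)
    nl,lab,st,ce=cv2.connectedComponentsWithStats(ye.astype(np.uint8))
    for i in range(1,nl):
        if st[i,4]>3: print('yellow',st[i,4],ce[i],P[lab==i].mean(0),P[lab==i][:,2].max())
    orr=near&(hsv[...,0]<14)&(hsv[...,1]>150)
    print('pawl',orr.sum(),P[orr].mean(0))
    pu=near&(hsv[...,0]>125)&(hsv[...,0]<145)&(hsv[...,1]>120)&(P[...,2]>.02)
    if pu.sum(): print('purple', P[pu].mean(0))
E
python3 fit.py
python3 - <<'E'
from h import *
for n,cr in(('top',(170,140,285,245)),('side',(190,140,300,240))):
    f=dict(np.load(n+'.npz')); save(f,n+'0c.png',cr,6)
a=cv2.imread('pics/top0c.png');b=cv2.imread('pics/side0c.png')
h=600; a=cv2.resize(a,(400,int(400*a.shape[0]/a.shape[1])));b=cv2.resize(b,(400,int(400*b.shape[0]/b.shape[1])))
m=max(a.shape[0],b.shape[0]);c=np.zeros((m,800,3),np.uint8);c[:a.shape[0],:400]=a;c[:b.shape[0],400:]=b
cv2.imwrite('pics/both0.png',c)
E
```

```text
top table z 0.0015315465849394959
((643.5418701171875, 67.18257904052734), (276.7554626464844, 442.19622802734375), 77.53507995605469) 5212
handle px 2 [0.57429947 0.02857753 0.1108292 ] 0.11186785739128485
pawl 15 [0.60106365 0.16532345 0.06024161]
purple [0.54937792 0.07727634 0.03003898]
side table z 0.0017618047786071881
((644.6061401367188, 63.952545166015625), (278.1419982910156, 444.51068115234375), 77.47113800048828) 6212
handle px 96 [0.57880064 0.02276298 0.0905822 ] 0.11469345508823696
yellow 38 [271.23684211 201.28947368] [ 0.60085273 -0.00192385  0.02888259] 0.03324492286410076
yellow 55 [218.6        211.49090909] [0.45931428 0.0263022  0.03365966] 0.04858535189781443
pawl 73 [0.59808657 0.13798984 0.05536389]
purple [0.54234331 0.06600583 0.02990425]
```

View pics/both0.png

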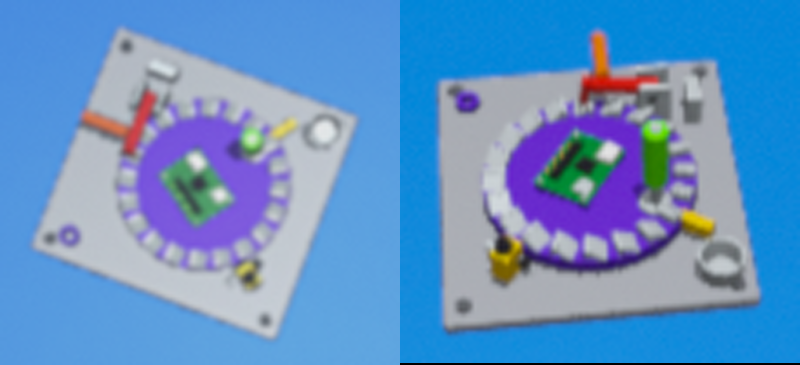

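Both crops show the plate clearly: crank at 27° or so, pawl with an orange pin to the left, stop lower right (top) / lower left (side). Next I'll fit the plate's edges precisely.

```bash
cat > fit2.py <<'E'
from h import *
from scipy.optimize import least_squares
F={n:dict(np.load(n+'.npz')) for n in('top','side')}
W=[]
for n,f in F.items():
    hsv=cv2.cvtColor(f['color'],cv2.COLOR_RGB2HSV); P=cloud(f)
    near=(np.hypot(P[...,0]-.55,P[...,1]-.07)<.22)
    blue=(hsv[...,0]>95)&(hsv[...,0]<118)&(hsv[...,1]>110)&(P[...,2]<.007)
    m=(near&~blue).astype(np.uint8)
    nl,lab,st,ce=cv2.connectedComponentsWithStats(m); i=1+st[1:,4].argmax()
    m=(lab==i).astype(np.uint8)
    big=cv2.resize(m*255,None,fx=4,fy=4,interpolation=cv2.INTER_LINEAR)
    ct=max(cv2.findContours((big>127).astype(np.uint8),cv2.RETR_EXTERNAL,cv2.CHAIN_APPROX_NONE)[0],key=len).reshape(-1,2)
    uv=(ct+.5)/4-.5; w=world(f,uv,.012)[:,:2]
    def res(p,w=w):
        c,s=np.cos(p[2]),np.sin(p[2]); q=(w-p[:2])@np.array([[c,-s],[s,c]])
        d=np.abs(q-[0,.01])-[.115,.125]; return np.where((d>0).all(1),np.hypot(*np.maximum(d,0).T),d.max(1))
    r=least_squares(res,[.55,.07,np.radians(-21)],loss='soft_l1',f_scale=.001)
    print(n,r.x[:2],np.degrees(r.x[2]),np.median(np.abs(res(r.x)))); W.append(r.x)
    x,y,th=r.x
    gr=near&(hsv[...,0]>40)&(hsv[...,0]<75)&(hsv[...,1]>100)&(P[...,2]>.05)
    pu=near&(hsv[...,0]>125)&(hsv[...,0]<145)&(hsv[...,1]>120)
    vv,uu=np.nonzero(pu); ww=world(f,np.c_[uu,vv],.03)[:,:2]
    nl,lab,st,ce=cv2.connectedComponentsWithStats((near&(hsv[...,0]<16)&(hsv[...,1]>120)&(hsv[...,2]>120)).astype(np.uint8))
    for i in range(1,nl):
        if st[i,4]>3: print('  red/orange',st[i])
x,y,th=np.mean(W,0)
print('mean',x,y,np.degrees(th))
c,s=np.cos(th),np.sin(th); R=np.array([[c,-s],[s,c]])
fx=lambda p:np.r_[[x,y]+R@np.array(p[:2]),p[2]]
np.save('fix.npy',[x,y,th])
pts=[fx(p) for p in([.017,.108,.05],[.017,.121,.05],[.055,.108,.046],[0,0,.03],[.115,.135,.012],[-.115,.135,.012],[.115,-.115,.012],[-.115,-.115,.012])]
for n,f in F.items(): print(n,proj(f,pts).round(1).tolist())
# handle: per-cam fixed height silhouettes
for n,f in F.items():
    hsv=cv2.cvtColor(f['color'],cv2.COLOR_RGB2HSV);P=cloud(f)
    g=(hsv[...,0]>40)&(hsv[...,0]<75)&(hsv[...,1]>100)&(np.hypot(P[...,0]-.58,P[...,1]-.025)<.05)&(P[...,2]>.05)
    vv,uu=np.nonzero(g); print(n,g.sum(),uu.min(),uu.max(),vv.min(),vv.max())
    best=[]
    for a in np.arange(-60,-15,1):
        t=np.radians(a); A=fx([.057*np.cos(t),.057*np.sin(t),.056]);B=fx([.057*np.cos(t),.057*np.sin(t),.112])
        pp=np.array([proj(f,[A+(B-A)*k])[0] for k in np.linspace(0,1,15)])
        d=np.linalg.norm(np.c_[uu,vv][:,None]-pp[None],axis=2).min(1); best.append((d.mean(),a))
    print(min(best))
    # lug & stop
    for a in (-20,-25,-30,-35): pass
    ye=(hsv[...,0]>18)&(hsv[...,0]<34)&(hsv[...,1]>(80 if n=='top' else 150))&(np.hypot(P[...,0]-x,P[...,1]-y)<.14)
    nl,lab,st,ce=cv2.connectedComponentsWithStats(ye.astype(np.uint8))
    for i in range(1,nl):
        if st[i,4]>2:
            w=world(f,[ce[i]],.033)[0][:2]; q=R.T@(w-[x,y]); print('  yel',st[i,4],ce[i].round(1),'r',np.hypot(*q).round(4),'ang',np.degrees(np.arctan2(q[1],q[0])).round(1))
E
python3 fit2.py
```

```text
top [0.54928697 0.07699144] -20.616972552689226 0.000826970594713955
  red/orange [195 173  13   7  33]
side [0.5487847  0.07309935] -20.599698983092107 0.0015009366492053366
  red/orange [243 150   3   5   9]
  red/orange [240 155  21  10  78]
mean 0.5490358340319548 0.0750453973526537 -20.60833576789067
top [[199.4, 175.5], [195.7, 174.1], [203.8, 164.9], [228.8, 192.6], [204.0, 147.3], [178.8, 211.0], [273.4, 173.3], [249.1, 237.9]]
side [[244.2, 155.6], [243.8, 152.5], [257.2, 155.5], [241.6, 188.4], [276.2, 155.9], [199.7, 161.9], [288.9, 221.9], [201.4, 229.6]]
top 5 240 244 181 183
(np.float64(1.2906487810308767), np.int64(-35))
  yel 17 [251.3 176.6] r 0.0909 ang -33.8
  yel 12 [239.9 216.9] r 0.0881 ang -134.5
  yel 4 [242.2 220.8] r 0.1026 ang -133.6
side 105 257 263 174 191
(np.float64(1.720378298022559), np.int64(-33))
  yel 38 [271.2 201.3] r 0.0944 ang -37.3
  yel 55 [218.6 211.5] r 0.1017 ang -131.1
```

```bash
cat > plan.py <<'E'
from h import *
from scipy.spatial.transform import Rotation as Ro
FX=np.array([.549,.0765,np.radians(-20.6)])
try: FX=np.load('fixture.npy')
except Exception: pass
def w2f(p):
    c,s=np.cos(FX[2]),np.sin(FX[2]); q=np.array([[c,s],[-s,c]])@(np.array(p[:2])-FX[:2]); return np.r_[q,p[2]]
def f2w(p):
    c,s=np.cos(FX[2]),np.sin(FX[2]); return np.r_[FX[:2]+np.array([[c,-s],[s,c]])@np.array(p[:2]),p[2]]
def state():
    o=bot.observe(); print('t',round(o['clock'],2),'fix mm',(w2f(o['position'])*1000).round(1),'rpy',np.degrees(o['tool_rot']).round(1),'F',np.round(o['force'],1),'grip',round(o['grip_width']*1000,1)); return o
def rows(goal,yaw=None,n=None,step=45):
    """print rows to reach world goal (m), tool straight down, yaw rad"""
    o=bot.observe(); p=np.array(o['position']); R=Ro.from_euler('xyz',o['tool_rot'])
    Rg=Ro.from_euler('xyz',[np.pi,0,FX[2] if yaw is None else yaw])
    rv=(R.inv()*Rg).as_rotvec(degrees=True); d=np.array(goal)-p
    n=n or int(max(1,np.ceil(np.linalg.norm(d)*1000/step),np.ceil(np.abs(rv).max()/8)))
    out=[]
    for i in range(n):
        Ri=R*Ro.from_rotvec(rv*i/n,degrees=True)
        out.append(np.r_[Ri.inv().apply(d*1000/n).round(1),(rv/n).round(2)].tolist())
    print(n); 
    for r in out: print(r,end=',')
    print()
E
python3 - <<'E'
from plan import *
f=dict(np.load('top.npz'));g=dict(np.load('side.npz'))
print('post',w2f(world(f,[(216.6,160)],.05)[0]),w2f(world(g,[(190+(690-400)*.275,140+85*.275)],.05)[0]))
state(); rows(np.r_[f2w([.017,.108,0])[:2],.16])
E
```

```text
post [0.08489626 0.07278782 0.05      ] [0.08707949 0.06687432 0.05      ]
t 0.1 fix mm [-141.9 -785.5  247.8] rpy [ 1.80e+02  1.00e-01 -7.71e+01] F [0.3 0.2 0.3] grip 85.4
21
[-31.3, -29.8, 4.2, -0.0, 0.0, -2.69],[-29.8, -31.2, 4.2, -0.0, 0.0, -2.69],[-28.4, -32.6, 4.2, -0.0, 0.0, -2.69],[-26.8, -33.9, 4.2, -0.0, 0.0, -2.69],[-25.2, -35.1, 4.2, -0.0, 0.0, -2.69],[-23.5, -36.3, 4.2, -0.0, 0.0, -2.69],[-21.8, -37.3, 4.2, -0.0, 0.0, -2.69],[-20.0, -38.3, 4.2, -0.0, 0.0, -2.69],[-18.2, -39.2, 4.2, -0.0, 0.0, -2.69],[-16.3, -40.0, 4.2, -0.0, 0.0, -2.69],[-14.4, -40.7, 4.2, -0.0, 0.0, -2.69],[-12.5, -41.4, 4.2, -0.0, 0.0, -2.69],[-10.5, -41.9, 4.2, -0.0, 0.0, -2.69],[-8.6, -42.4, 4.2, -0.0, 0.0, -2.69],[-6.6, -42.7, 4.2, -0.0, 0.0, -2.69],[-4.6, -43.0, 4.2, -0.0, 0.0, -2.69],[-2.5, -43.1, 4.2, -0.0, 0.0, -2.69],[-0.5, -43.2, 4.2, -0.0, 0.0, -2.69],[1.5, -43.2, 4.2, -0.0, 0.0, -2.69],[3.5, -43.1, 4.2, -0.0, 0.0, -2.69],[5.6, -42.9, 4.2, -0.0, 0.0, -2.69],
```

arm_command(targets=[[-31,-30,0,0,0,-2.7],[-30,-31,0,0,0,-2.7],[-28,-33,0,0,0,-2.7],[-27,-34,0,0,0,-2.7],[-25,-35,0,0,0,-2.7],[-23,-36,0,0,0,-2.7],[-22,-37,0,0,0,-2.7],[-20,-38,0,0,0,-2.7]], grip=100, grip_force=25)

```text
clock: 0.9
position: [0.3159, -0.3038, 0.2452]
tool_rot: [3.14, 0.004, -0.962]
force: [1.1, 0.9, 0.4]
grip_width: 0.0853
```

arm_command(targets=[[-18,-39,4,0,0,-2.7],[-16,-40,4,0,0,-2.7],[-14,-41,4,0,0,-2.7],[-12,-41,4,0,0,-2.7],[-10,-42,4,0,0,-2.7],[-8,-42,4,0,0,-2.7]])

```text
clock: 1.5
position: [0.4497, -0.0716, 0.221]
tool_rot: [3.141, 0.002, -0.668]
force: [1.2, -0.3, 0.4]
grip_width: 0.0857
```

```bash
python3 -c "
from plan import *
state(); rows(np.r_[f2w([.017,.108,0])[:2],.16])"
```

```text
t 1.5 fix mm [ -40.8 -173.6  221. ] rpy [ 1.799e+02  1.000e-01 -3.830e+01] F [ 1.2 -0.3  0.4] grip 85.7
7
[-4.3, -40.8, 8.7, 0.01, 0.02, -2.53],[-2.5, -41.0, 8.7, 0.01, 0.02, -2.53],[-0.7, -41.1, 8.7, 0.01, 0.02, -2.53],[1.1, -41.1, 8.7, 0.01, 0.02, -2.53],[2.9, -41.0, 8.7, 0.01, 0.02, -2.53],[4.7, -40.8, 8.7, 0.01, 0.02, -2.53],[6.5, -40.6, 8.7, 0.01, 0.02, -2.53],
```

arm_command(targets=[[-4,-41,5,0,0,-2.5],[-2,-41,5,0,0,-2.5],[-1,-41,8,0,0,-2.5],[1,-41,9,0,0,-2.5],[3,-41,9,0,0,-2.5],[5,-41,9,0,0,-2.5],[6,-40,9,0,0,-2.5],[0,0,0,0,0,0]])

```text
clock: 2.3
position: [0.6067, 0.188, 0.1617]
tool_rot: [3.142, 0.005, -0.344]
force: [-1.7, 0.6, -0.8]
grip_width: 0.0854
```

```bash
python3 -c "
from plan import *
state(); rows(f2w([.017,.108,.048]))
f=grab('side'); save(f,'s1.png',(190,60,320,220),4)"
```

```text
t 2.3 fix mm [ 14.8 124.7 161.7] rpy [180.    0.3 -19.7] F [-1.7  0.6 -0.8] grip 85.4
3
[0.8, 5.6, 37.9, 0.0, 0.1, 0.29],[0.8, 5.6, 37.9, 0.0, 0.1, 0.29],[0.8, 5.6, 37.9, 0.0, 0.1, 0.29],
```

View pics/s1.png

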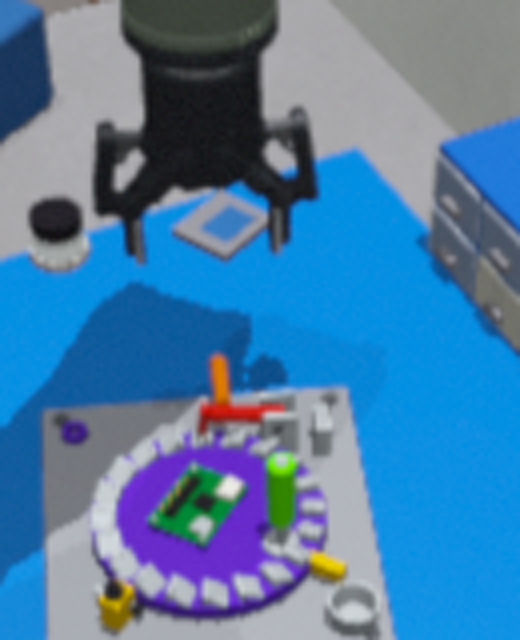

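The image shows the open gripper (fingers at (135,245), (280,240)) above the orange pin (218,380). Descending.

arm_command(targets=[[1,6,20,0,0,0],[1,5,20,0,0,0],[0,4,20,0,0,0],[0,0,15,0,0,0],[0,0,10,0,0,0],[0,0,0,0,0,0]])

```text
clock: 2.95
position: [0.6018, 0.1655, 0.0746]
tool_rot: [3.138, 0.004, -0.352]
force: [0.8, -0.5, 0.6]
grip_width: 0.0852
```

```bash
python3 -c "
from plan import *
state(); rows(f2w([.017,.108,.048]))"
```

```text
t 2.95 fix mm [ 18.1 101.9  74.6] rpy [179.8   0.2 -20.2] F [ 0.8 -0.5  0.6] grip 85.2
1
[-1.0, -6.2, 26.6, 0.23, 0.23, 0.4],
```

arm_command(targets=[[-1,-4,10,0,0,0.4],[0,-2,10,0,0,0],[0,0,5,0,0,0],[0,0,0,0,0,0],[0,0,0,0,0,0]])

```text
clock: 3.45
position: [0.6039, 0.1729, 0.0491]
tool_rot: [3.139, 0.002, -0.36]
force: [0.6, -0.2, -0.5]
grip_width: 0.0856
```

```bash
python3 -c "
from plan import *
state(); rows(f2w([.017,.108,.048]))
f=grab('side'); save(f,'s2.png',(200,90,300,190),6)"
```

```text
t 3.45 fix mm [ 17.4 109.5  49.1] rpy [ 1.799e+02  1.000e-01 -2.060e+01] F [ 0.6 -0.2 -0.5] grip 85.6
1
[-0.4, 1.5, 1.1, 0.14, 0.13, -0.02],
```

View pics/s2.png

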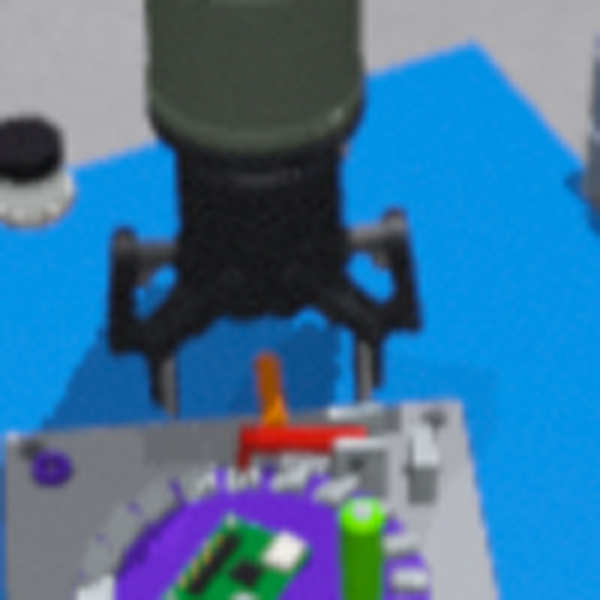

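The pin (268,380) sits midway between the fingers (170 and 370). Closing the grip.

arm_command(targets=[[0,1,0,0,0,0],[0,0,0,0,0,0],[0,0,0,0,0,0],[0,0,0,0,0,0],[0,0,0,0,0,0],[0,0,0,0,0,0]], grip=0, grip_force=25)

```text
clock: 4.1
position: [0.6048, 0.1714, 0.0504]
tool_rot: [3.14, -0.0, -0.361]
force: [5.0, -0.1, -1.8]
grip_width: 0.0108
```

```bash
python3 -c "
from plan import *
state()
th=np.arange(0,2.2,.14)+.105
x=55-38.2*np.cos(th);z=46+38.2*np.sin(th); print(np.c_[np.diff(x),-np.diff(z)].round(1).tolist()); print(np.c_[th-.105,x,z].round(1).tolist())"
```

```text
t 4.1 fix mm [ 18.8 108.4  50.4] rpy [179.9  -0.  -20.7] F [ 5.  -0.1 -1.8] grip 10.8
[[0.9, -5.3], [1.7, -5.1], [2.3, -4.8], [3.0, -4.4], [3.6, -4.0], [4.1, -3.4], [4.5, -2.8], [4.9, -2.2], [5.1, -1.5], [5.3, -0.7], [5.3, 0.0], [5.3, 0.8], [5.1, 1.5], [4.9, 2.2], [4.5, 2.9]]
[[0.0, 17.0, 50.0], [0.1, 17.9, 55.3], [0.3, 19.6, 60.3], [0.4, 21.9, 65.1], [0.6, 24.9, 69.6], [0.7, 28.5, 73.5], [0.8, 32.6, 77.0], [1.0, 37.2, 79.8], [1.1, 42.1, 81.9], [1.3, 47.2, 83.4], [1.4, 52.5, 84.1], [1.5, 57.8, 84.1], [1.7, 63.1, 83.3], [1.8, 68.2, 81.8], [2.0, 73.1, 79.6], [2.1, 77.6, 76.8]]
```

arm_command(targets=[[1,0,-5,0,0,0],[1.5,0,-5,0,0,0],[2,0,-5,0,0,0],[3,0,-4.5,0,0,0],[3.5,0,-4,0,0,0]])

```text
clock: 4.6
position: [0.6159, 0.1672, 0.0738]
tool_rot: [3.141, -0.0, -0.361]
force: [2.3, 1.4, -7.7]
grip_width: 0.0112
```

```bash
python3 -c "
from plan import *
state()"
```

```text
t 4.6 fix mm [ 30.7 108.5  73.8] rpy [180.   -0.  -20.7] F [ 2.3  1.4 -7.7] grip 11.2
```

arm_command(targets=[[4,0,-3.5,0,0,0],[4.5,0,-3,0,0,0],[5,0,-2,0,0,0],[5,0,-1.5,0,0,0],[5,0,-0.5,0,0,0]])

```text
clock: 5.1
position: [0.6367, 0.1598, 0.0861]
tool_rot: [3.139, 0.005, -0.359]
force: [-5.3, 1.5, 6.3]
grip_width: 0.0109
```

```bash
python3 -c "
from plan import *
state()"
```

```text
t 5.1 fix mm [ 52.8 108.8  86.1] rpy [179.9   0.3 -20.6] F [-5.3  1.5  6.3] grip 10.9
```

arm_command(targets=[[5,0,0.5,0,0,0],[5,0,1,0,0,0],[5,0,1.5,0,0,0],[5,0,2.5,0,0,0],[4,0,3,0,0,0],[0,0,0,0,0,0]])

```text
clock: 5.7
position: [0.661, 0.1506, 0.0783]
tool_rot: [3.139, 0.005, -0.359]
force: [0.1, 1.1, -0.7]
grip_width: 0.0112
```

```bash
python3 -c "
from plan import *
state()"
```

```text
t 5.7 fix mm [ 78.8 108.8  78.3] rpy [179.8   0.3 -20.6] F [ 0.1  1.1 -0.7] grip 11.2
```

arm_command(targets=[[0,0,0,0,0,0],[0,0,0,0,0,0],[0,0,0,0,0,0],[0,0,0,0,0,0]], grip=50)

```text
clock: 6.1
position: [0.6614, 0.15, 0.078]
tool_rot: [3.139, 0.004, -0.36]
force: [0.7, -0.1, -1.1]
grip_width: 0.0426
```

arm_command(targets=[[0,0,-20,0,0,0],[0,0,-30,0,0,0],[0,0,-30,0,0,0],[0,0,0,0,0,0]])

```text
clock: 6.5
position: [0.6612, 0.1501, 0.1601]
tool_rot: [3.137, 0.005, -0.359]
force: [0.8, 0.4, 0.7]
grip_width: 0.0428
```

```bash
python3 -c "
from plan import *
state()
f=grab('side'); save(f,'s3.png',(200,60,300,220),5)
rows(f2w([.057*np.cos(np.radians(34)),-.057*np.sin(np.radians(34)),.16]),yaw=np.radians(-54))"
```

```text
t 6.5 fix mm [ 79.2 108.4 160.1] rpy [179.8   0.3 -20.6] F [0.8 0.4 0.7] grip 42.8
5
[-6.3, 27.9, -0.2, 0.09, 0.06, 6.69],[-3.0, 28.5, -0.2, 0.09, 0.06, 6.69],[0.3, 28.6, -0.3, 0.09, 0.06, 6.69],[3.7, 28.4, -0.3, 0.09, 0.06, 6.69],[7.0, 27.8, -0.3, 0.09, 0.06, 6.69],
```

View pics/s3.png

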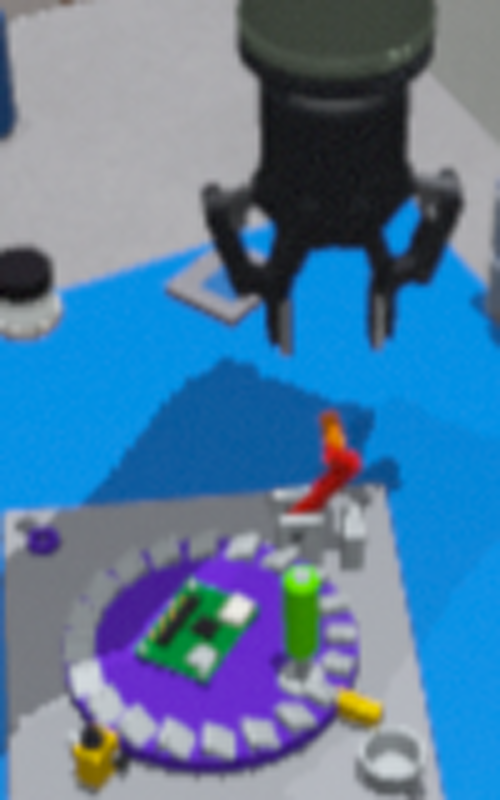

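The pawl is thrown over and staying up (pin at (330,420) in the picture). A circle fit through the grip points shifts the fixture about 1.3 mm in +x, so I'll apply that and go to the crank.

```bash
python3 -c "
import numpy as np; np.save('fixture.npy',[.5502,.076,np.radians(-20.6)])
from plan import *
o=state(); print(o['qpos'].round(2))
rows(f2w([.057*np.cos(np.radians(34)),-.057*np.sin(np.radians(34)),.16]),yaw=np.radians(35.4),n=7)"
```

```text
t 6.55 fix mm [ 77.3 107.8 158.2] rpy [179.7   0.4 -20.6] F [ 0.1 -0.1  0.5] grip 42.9
[-0.02  0.74 -0.47  1.5   0.37  1.   -0.95]
7
[-4.3, 20.0, -0.1, 0.01, 0.08, -8.0],[-7.0, 19.2, -0.1, 0.01, 0.08, -8.0],[-9.6, 18.0, -0.1, 0.01, 0.08, -8.0],[-12.0, 16.5, -0.2, 0.01, 0.08, -8.0],[-14.2, 14.6, -0.2, 0.01, 0.08, -8.0],[-16.1, 12.5, -0.2, 0.01, 0.08, -8.0],[-17.7, 10.2, -0.2, 0.01, 0.08, -8.0],
```

arm_command(targets=[[-4,20,0,0,0,-8],[-7,19,0,0,0,-8],[-10,18,0,0,0,-8],[-12,16,0,0,0,-8],[-14,15,0,0,0,-8],[-16,12,0,0,0,-8],[-15,8,0,0,0,-8],[0,0,0,0,0,0]], grip=85)

```text
clock: 7.35
position: [0.5806, 0.0284, 0.1534]
tool_rot: [-3.136, 0.014, 0.661]
force: [0.4, 0.7, 0.9]
grip_width: 0.0726
```

```bash
python3 -c "
from plan import *
o=state(); print(o['qpos'].round(2))
rows(f2w([.057*np.cos(np.radians(34)),-.057*np.sin(np.radians(34)),.13]),yaw=np.radians(35.4),n=2)
f=grab('top')
hsv=cv2.cvtColor(f['color'],cv2.COLOR_RGB2HSV)
"
```

```text
t 7.35 fix mm [ 45.2 -33.9 153.4] rpy [-179.7    0.8   37.9] F [0.4 0.7 0.9] grip 72.6
[ 0.35  0.68 -0.74  1.76  0.55  0.94  0.04]
2
[1.6, 0.4, 11.7, -0.16, 0.4, 1.24],[1.5, 0.4, 11.7, -0.16, 0.4, 1.24],
```

arm_command(targets=[[1.5,0.5,15,0,0.4,1.2],[1,0.5,15,0,0.4,1.2],[0,0,15,0,0,0],[0,0,10,0,0,0],[0,0,8,0,0,0],[0,0,0,0,0,0],[0,0,0,0,0,0]])

```text
clock: 8.1
position: [0.5843, 0.0345, 0.0863]
tool_rot: [-3.134, -0.002, 0.606]
force: [0.3, 1.1, 0.1]
grip_width: 0.0727
```

```bash
python3 -c "
from plan import *
o=state()
f=grab('side'); save(f,'s4.png',(200,100,300,230),5)
rows(f2w([.057*np.cos(np.radians(34)),-.057*np.sin(np.radians(34)),.085]),yaw=np.radians(35.4),n=1)"
```

```text
t 8.1 fix mm [ 46.6 -26.8  86.3] rpy [-1.796e+02 -1.000e-01  3.470e+01] F [0.3 1.1 0.1] grip 72.7
1
[-3.8, 3.4, 1.4, -0.44, -0.12, -0.69],
```

View pics/s4.png

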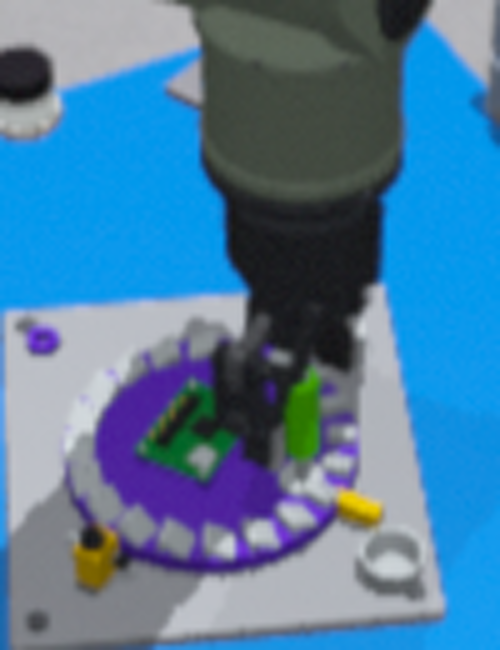

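```bash
python3 -c "
from plan import *
o=bot.observe()
for n in('side','top'):
  f=dict(np.load(n+'.npz')) if n=='side' else grab('top')
  hsv=cv2.cvtColor(f['color'],cv2.COLOR_RGB2HSV);P=cloud(f)
  g=(hsv[...,0]>40)&(hsv[...,0]<75)&(hsv[...,1]>100)&(np.hypot(P[...,0]-.58,P[...,1]-.025)<.05)&(P[...,2]>.05)
  vv,uu=np.nonzero(g)
  if len(uu):
    print(n,len(uu),uu.mean(),vv.min(),vv.max())
    for v in range(vv.min(),vv.max()+1,3): print(v,uu[vv==v].min(),uu[vv==v].max())
    m=P[g]; print('surface median',np.median(m,0), w2f(np.median(m,0)))
  for a in(-30,-34,-38):
    t=np.radians(a); print(a,proj(f,[f2w([.057*np.cos(t),.057*np.sin(t),z]) for z in(.056,.085,.112)]).round(1).tolist())
print(Rr:=Ro.from_euler('xyz',o['tool_rot']).as_matrix().round(2).tolist())
"
```

```text
side 110 260.0 174 191
174 262 262
177 258 263
180 257 263
183 256 263
186 257 263
189 257 263
surface median [0.57871328 0.02116024 0.09016924] [ 0.04598504 -0.04130112  0.09016924]
-30 [[260.7, 188.0], [260.8, 180.7], [260.8, 173.7]]
-34 [[260.1, 189.0], [260.1, 181.7], [260.1, 174.7]]
-38 [[259.4, 190.0], [259.3, 182.7], [259.3, 175.6]]
-30 [[241.8, 180.4], [241.6, 179.2], [241.4, 178.1]]
-34 [[242.5, 181.3], [242.4, 180.2], [242.2, 179.1]]
-38 [[243.2, 182.4], [243.0, 181.2], [242.9, 180.2]]
[[0.82, 0.57, -0.0], [0.57, -0.82, 0.01], [0.0, -0.01, -1.0]]
```

arm_command(targets=[[-3,3,1,0,0,-0.5],[-1,1,0,0,0,0],[0,0,0,0,0,0],[0,0,0,0,0,0],[0,0,0,0,0,0],[0,0,0,0,0,0],[0,0,0,0,0,0]], grip=0, grip_force=40)

```text
clock: 8.9
position: [0.584, 0.0278, 0.0869]
tool_rot: [-3.135, -0.004, 0.614]
force: [0.1, -0.3, 0.5]
grip_width: 0.019
```

```bash
cat >> plan.py <<'E'
def crank():
    o=state(); q=w2f(o['position'])[:2]*1000; a=np.arctan2(q[1],q[0])
    Rm=Ro.from_euler('xyz',o['tool_rot']).as_matrix()
    th=a+FX[2]; tang=np.array([np.sin(th),-np.cos(th),0])  # cw tangent
    rad=np.array([np.cos(th),np.sin(th),0])
    print('crank r %.2f ang %.2f'%(np.hypot(*q),np.degrees(a)),'F cw-tangent %.1f radial %.1f'%(np.dot(o['force'],tang),np.dot(o['force'],rad)),'tang in tool',(Rm.T@tang).round(3),'radial in tool',(Rm.T@rad).round(3),'qd',np.abs(o['qd']).max().round(3))
E
python3 -c "
from plan import *
crank()"
```

```text
t 8.9 fix mm [ 48.5 -33.2  86.9] rpy [-179.6   -0.2   35.2] F [ 0.1 -0.3  0.5] grip 19.0
crank r 58.81 ang -34.36 F cw-tangent 0.1 radial 0.3 tang in tool [-1.    -0.003 -0.004] radial in tool [-0.003  1.    -0.006] qd 0.002
```

arm_command(targets=[[-3,-0.1,0,0,0,3],[-4,-0.2,0,0,0,4],[-4,-0.2,0,0,0,4],[-4,-0.2,0,0,0,4]])

```text
clock: 9.3
position: [0.5724, 0.0214, 0.0869]
tool_rot: [-3.134, -0.006, 0.345]
force: [3.0, 0.5, -4.7]
grip_width: 0.0191
```

```bash
python3 -c "
from plan import *
crank()"
```

```text
t 9.3 fix mm [ 40.  -43.3  86.9] rpy [-179.6   -0.4   19.7] F [ 3.   0.5 -4.7] grip 19.1
crank r 58.91 ang -47.24 F cw-tangent -3.0 radial 0.7 tang in tool [-0.999  0.042 -0.007] radial in tool [ 0.042  0.999 -0.007] qd 0.609
```

arm_command(targets=[[-5,0,0,0,0,5],[-5,-0.2,0,0,0,5],[-5,-0.2,0,0,0,5],[-5,-0.2,0,0,0,5],[-5,-0.2,0,0,0,5],[-4,-0.2,0,0,0,4],[-3,-0.1,0,0,0,3],[-1,0,0,0,0,1]])

```text
clock: 10.1
position: [0.5419, 0.0173, 0.0869]
tool_rot: [-3.132, -0.007, -0.26]
force: [3.6, -0.9, -5.3]
grip_width: 0.0191
```

```bash
python3 -c "
from plan import *
crank()
for n in('side','top'):
    f=grab(n); save(f,n+'5.png',(200,140,300,240),4)
cv2.imwrite('pics/b5.png',np.hstack([cv2.imread('pics/side5.png'),cv2.imread('pics/top5.png')]))"
```

```text
t 10.1 fix mm [ 12.8 -57.8  86.9] rpy [-179.4   -0.4  -14.9] F [ 3.6 -0.9 -5.3] grip 19.1
crank r 59.25 ang -77.49 F cw-tangent -3.6 radial 0.3 tang in tool [-0.993  0.118 -0.008] radial in tool [ 0.118  0.993 -0.009] qd 0.14
```

View pics/b5.png

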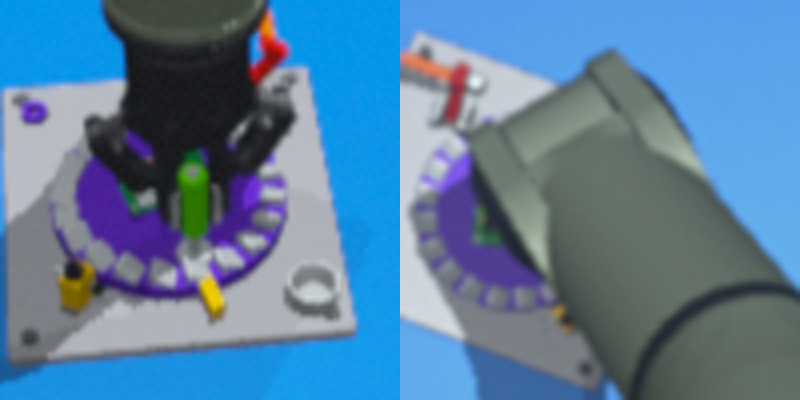

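The side half shows the lug at (212,295) and the stop block at (75,285), with a dark nose tip near (97,275). The pawl is still up. Before reaching the contact zone I'll move closer and learn how small steps relate to force.

arm_command(targets=[[-4,0.3,0,0,0,4],[-4,0.2,0,0,0,4],[-3,0.2,0,0,0,3],[-2,0,0,0,0,2]])

```text
clock: 10.6
position: [0.5305, 0.02, 0.0868]
tool_rot: [-3.13, -0.006, -0.487]
force: [1.7, -3.6, -2.9]
grip_width: 0.0189
```

```bash
python3 -c "
from plan import *
crank()"
```

```text
t 10.6 fix mm [  1.3 -59.3  86.8] rpy [-179.4   -0.3  -27.9] F [ 1.7 -3.6 -2.9] grip 18.9
crank r 59.33 ang -88.79 F cw-tangent -2.8 radial 2.9 tang in tool [-0.989  0.148 -0.008] radial in tool [ 0.148  0.989 -0.01 ] qd 0.294
```

arm_command(targets=[[0,0,0,0,0,0],[0,0,0,0,0,0]])

```text
clock: 10.8
position: [0.5303, 0.0201, 0.0868]
tool_rot: [-3.131, -0.006, -0.484]
force: [0.6, -2.2, -1.3]
grip_width: 0.019
```

```bash
python3 -c "
from plan import *
crank()"
```

```text
t 10.8 fix mm [  1.1 -59.3  86.8] rpy [-179.4   -0.3  -27.7] F [ 0.6 -2.2 -1.3] grip 19.0
crank r 59.31 ang -88.98 F cw-tangent -1.3 radial 1.9 tang in tool [-0.99   0.142 -0.007] radial in tool [ 0.142  0.99  -0.01 ] qd 0.006
```

arm_command(targets=[[-0.4,0,0,0,0,0],[-0.4,0,0,0,0,0],[-0.4,0,0,0,0,0]])

```text
clock: 11.1
position: [0.5299, 0.0202, 0.0868]
tool_rot: [-3.131, -0.006, -0.482]
force: [2.6, -2.7, -2.1]
grip_width: 0.0191
```

```bash
python3 -c "
from plan import *
crank()"
```

```text
t 11.1 fix mm [  0.7 -59.3  86.8] rpy [-179.4   -0.4  -27.6] F [ 2.6 -2.7 -2.1] grip 19.1
crank r 59.33 ang -89.36 F cw-tangent -3.3 radial 1.7 tang in tool [-0.991  0.133 -0.008] radial in tool [ 0.133  0.991 -0.01 ] qd 0.005
```

arm_command(targets=[[-1.3,0.2,0,0,0,1.5],[-1.3,0.2,0,0,0,1.5],[-1.3,0.2,0,0,0,1.5],[-1.3,0.2,0,0,0,1.5],[-1.3,0.2,0,0,0,1.5],[-0.8,0.1,0,0,0,0.5],[-0.8,0.1,0,0,0,0.5],[-0.8,0.1,0,0,0,0.5]])

```text
clock: 11.9
position: [0.5212, 0.0242, 0.0868]
tool_rot: [-3.129, -0.005, -0.652]
force: [1.2, -2.2, -2.5]
grip_width: 0.0189
```

```bash
python3 -c "
from plan import *
crank()"
```

```text
t 11.9 fix mm [ -9.  -58.7  86.8] rpy [-179.3   -0.3  -37.4] F [ 1.2 -2.2 -2.5] grip 18.9
crank r 59.38 ang -98.69 F cw-tangent -2.2 radial 1.4 tang in tool [-0.99   0.141 -0.006] radial in tool [ 0.141  0.99  -0.011] qd 0.084
```

arm_command(targets=[[-0.6,0.1,0,0,0,0.6],[-0.6,0.1,0,0,0,0.6],[-0.6,0.1,0,0,0,0.6],[-0.6,0.1,0,0,0,0.6]])

```text
clock: 12.3
position: [0.5189, 0.0255, 0.0868]
tool_rot: [-3.129, -0.004, -0.698]
force: [2.1, -1.5, -2.5]
grip_width: 0.0186
```

```bash
python3 -c "
from plan import *
crank()
f=grab('side'); save(f,'s6.png',(205,180,265,225),10)"
```

```text
t 12.3 fix mm [-11.6 -58.3  86.8] rpy [-179.3   -0.2  -40. ] F [ 2.1 -1.5 -2.5] grip 18.6
crank r 59.42 ang -101.21 F cw-tangent -2.6 radial 0.2 tang in tool [-0.99   0.142 -0.006] radial in tool [ 0.142  0.99  -0.012] qd 0.097
```

View pics/s6.png

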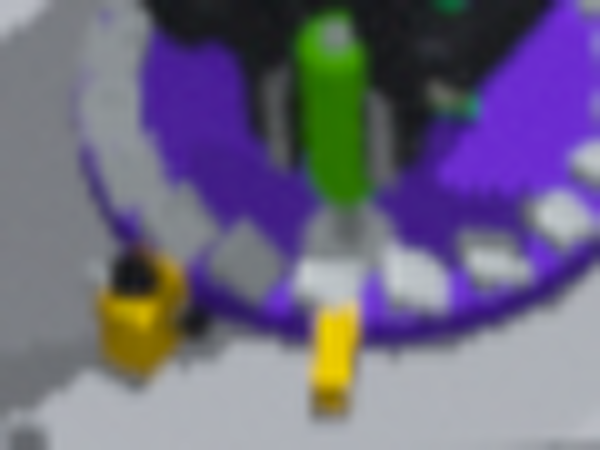

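The crop shows the dark nose tip at about (207,325) and the lug's leading face at about (317,340). I'll convert that gap to an angle.

```bash
python3 -c "
from plan import *
f=dict(np.load('side.npz'))
for u,v in[(207,325),(203,325),(317,340),(337,345)]:
    q=w2f(world(f,[(205+(u-4.5)/10,180+(v-4.5)/10)],.025)[0])*1000; print(q.round(1),np.hypot(*q[:2]).round(1),np.degrees(np.arctan2(q[1],q[0])).round(1))"
```

```text
[-50.5 -75.3  25. ] 90.7 -123.8
[-51.5 -75.2  25. ] 91.2 -124.4
[-21.8 -83.6  25. ] 86.4 -104.6
[-16.7 -85.8  25. ] 87.4 -101.0
```

arm_command(targets=[[-1.5,0.2,0,0,0,1.5],[-1.5,0.2,0,0,0,1.5],[-1.5,0.2,0,0,0,1.5],[-1.5,0.2,0,0,0,1.5],[-1.2,0.2,0,0,0,1.2],[-0.8,0.1,0,0,0,0.8],[-0.6,0.1,0,0,0,0.6],[-0.4,0.1,0,0,0,0.4]])

```text
clock: 13.15
position: [0.5107, 0.0315, 0.0868]
tool_rot: [-3.129, -0.002, -0.87]
force: [0.8, -1.9, -2.3]
grip_width: 0.0189
```

```bash
python3 -c "
from plan import *
crank()"
```

```text
t 13.15 fix mm [-21.3 -55.5  86.8] rpy [-1.793e+02 -1.000e-01 -4.980e+01] F [ 0.8 -1.9 -2.3] grip 18.9
crank r 59.48 ang -110.98 F cw-tangent -1.9 radial 0.9 tang in tool [-0.99   0.143 -0.004] radial in tool [ 0.144  0.99  -0.013] qd 0.066
```

arm_command(targets=[[-0.6,0.1,0,0,0,0.6],[-0.6,0.1,0,0,0,0.6],[-0.6,0.1,0,0,0,0.6],[-0.6,0.1,0,0,0,0.6],[-0.6,0.1,0,0,0,0.6],[-0.4,0.1,0,0,0,0.4],[-0.4,0.1,0,0,0,0.4]])

```text
clock: 13.85
position: [0.5078, 0.0343, 0.0868]
tool_rot: [-3.128, -0.001, -0.942]
force: [2.6, -2.4, -1.9]
grip_width: 0.0194
```

```bash
python3 -c "
from plan import *
crank()"
```

```text
t 13.85 fix mm [-25.1 -54.   86.8] rpy [-1.792e+02 -1.000e-01 -5.400e+01] F [ 2.6 -2.4 -1.9] grip 19.4
crank r 59.50 ang -114.90 F cw-tangent -3.6 radial -0.1 tang in tool [-0.989  0.147 -0.003] radial in tool [ 0.147  0.989 -0.013] qd 0.064
```

arm_command(targets=[[-0.4,0.1,0,0,0,0.4],[-0.4,0.1,0,0,0,0.4],[-0.4,0.1,0,0,0,0.4]])

```text
clock: 14.15
position: [0.5068, 0.0353, 0.0868]
tool_rot: [-3.128, -0.001, -0.964]
force: [1.5, -2.5, -2.1]
grip_width: 0.0192
```

```bash
python3 -c "
from plan import *
crank()"
```

```text
t 14.15 fix mm [-26.3 -53.4  86.8] rpy [-179.2   -0.   -55.3] F [ 1.5 -2.5 -2.1] grip 19.2
crank r 59.52 ang -116.19 F cw-tangent -2.8 radial 0.7 tang in tool [-0.989  0.147 -0.003] radial in tool [ 0.147  0.989 -0.014] qd 0.066
```

arm_command(targets=[[-0.4,0.1,0,0,0,0.4],[-0.4,0.1,0,0,0,0.4],[-0.4,0.1,0,0,0,0.4]])

```text
clock: 14.45
position: [0.5059, 0.0362, 0.0868]
tool_rot: [-3.128, -0.0, -0.987]
force: [2.2, -1.1, -1.9]
grip_width: 0.0189
```

arm_command(targets=[[-0.4,0.1,0,0,0,0.4],[-0.4,0.1,0,0,0,0.4]])

```text
clock: 14.65
position: [0.5053, 0.0369, 0.0868]
tool_rot: [-3.127, -0.0, -1.002]
force: [2.0, -0.8, -3.8]
grip_width: 0.0188
```

arm_command(targets=[[-0.4,0.1,0,0,0,0.4],[-0.4,0.1,0,0,0,0.4]])

```text
clock: 14.85
position: [0.5047, 0.0376, 0.0868]
tool_rot: [-3.127, 0.0, -1.018]
force: [3.0, -2.1, -2.6]
grip_width: 0.019
```

arm_command(targets=[[-0.4,0.1,0,0,0,0.4],[-0.4,0.1,0,0,0,0.4]])

```text
clock: 15.05
position: [0.5042, 0.0382, 0.0868]
tool_rot: [-3.127, 0.0, -1.033]
force: [4.7, -3.5, -3.9]
grip_width: 0.0191
```

Contact is starting (about 5.7 N, against 3 N drag). From here I'll take single small steps.

arm_command(targets=[[-0.4,0,0,0,0,0.2]])

```text
clock: 15.15
position: [0.5041, 0.0384, 0.0868]
tool_rot: [-3.127, 0.0, -1.037]
force: [4.8, -3.5, -5.1]
grip_width: 0.019
```

```bash
python3 -c "
from plan import *
crank()"
```

```text
t 15.15 fix mm [-29.9 -51.4  86.8] rpy [-179.2    0.   -59.4] F [ 4.8 -3.5 -5.1] grip 19.0
crank r 59.50 ang -120.18 F cw-tangent -5.8 radial -1.4 tang in tool [-0.989  0.15  -0.002] radial in tool [ 0.15   0.989 -0.014] qd 0.036
```

arm_command(targets=[[-0.6,0.1,0,0,0,0]])

```text
clock: 15.25
position: [0.504, 0.0384, 0.0869]
tool_rot: [-3.127, -0.001, -1.038]
force: [6.0, -4.9, -5.2]
grip_width: 0.019
```

```bash
python3 -c "
from plan import *
crank()"
```

```text
t 15.25 fix mm [-30.  -51.4  86.9] rpy [-179.1   -0.   -59.5] F [ 6.  -4.9 -5.2] grip 19.0
crank r 59.55 ang -120.29 F cw-tangent -7.6 radial -1.6 tang in tool [-0.989  0.149 -0.003] radial in tool [ 0.149  0.989 -0.015] qd 0.014
```

arm_command(targets=[[-0.9,0.1,0,0,0,0]])

```text
clock: 15.35
position: [0.5039, 0.0386, 0.0869]
tool_rot: [-3.126, -0.001, -1.039]
force: [7.3, -7.1, -6.4]
grip_width: 0.019
```

```bash
python3 -c "
from plan import *
crank()"
```

```text
t 15.35 fix mm [-30.2 -51.3  86.9] rpy [-1.791e+02 -1.000e-01 -5.950e+01] F [ 7.3 -7.1 -6.4] grip 19.0
crank r 59.55 ang -120.51 F cw-tangent -10.1 radial -1.3 tang in tool [-0.989  0.146 -0.003] radial in tool [ 0.146  0.989 -0.015] qd 0.022
```

arm_command(targets=[[-1.0,0.1,0,0,0,0]])

```text
clock: 15.45
position: [0.5038, 0.0387, 0.0869]
tool_rot: [-3.126, -0.002, -1.04]
force: [8.9, -7.5, -8.1]
grip_width: 0.0187
```

```bash
python3 -c "
from plan import *
crank()"
```

```text
t 15.45 fix mm [-30.3 -51.3  86.9] rpy [-1.791e+02 -1.000e-01 -5.960e+01] F [ 8.9 -7.5 -8.1] grip 18.7
crank r 59.56 ang -120.62 F cw-tangent -11.4 radial -2.2 tang in tool [-0.989  0.145 -0.005] radial in tool [ 0.145  0.989 -0.015] qd 0.023
```

Force at the crank is 11.4 N, so about 5.3 N at the nose. I'll relax the arm, open the fingers and lift off.

arm_command(targets=[[0,0,0,0,0,0],[0,0,0,0,0,0]])

```text
clock: 15.65
position: [0.504, 0.0385, 0.0868]
tool_rot: [-3.126, -0.003, -1.041]
force: [3.4, -0.9, -2.8]
grip_width: 0.0188
```

```bash
python3 -c "
from plan import *
crank()"
```

```text
t 15.65 fix mm [-30.1 -51.4  86.8] rpy [-1.791e+02 -1.000e-01 -5.960e+01] F [ 3.4 -0.9 -2.8] grip 18.8
crank r 59.52 ang -120.34 F cw-tangent -2.9 radial -2.1 tang in tool [-0.989  0.151 -0.005] radial in tool [ 0.151  0.988 -0.015] qd 0.002
```

arm_command(targets=[[0,0,0,0,0,0],[0,0,0,0,0,0],[0,0,0,0,0,0],[0,0,0,0,0,0],[0,0,0,0,0,0],[0,0,0,0,0,0]], grip=80)

```text
clock: 16.25
position: [0.5029, 0.0394, 0.0869]
tool_rot: [-3.127, -0.001, -1.04]
force: [1.0, -0.3, -0.1]
grip_width: 0.0682
```

arm_command(targets=[[0,0,-10,0,0,0],[0,0,-25,0,0,0],[0,0,-30,0,0,0],[0,0,-25,0,0,0],[0,0,0,0,0,0]])

```text
clock: 16.75
position: [0.501, 0.0391, 0.1822]
tool_rot: [-3.128, -0.0, -1.039]
force: [-0.1, -0.1, -0.4]
grip_width: 0.0684
```

```bash
python3 -c "
from plan import *
o=state(); print(o['qpos'].round(2))
f=grab('side'); save(f,'s7.png',(205,150,285,225),9)
rows(f2w([.082,.108,.16]),n=7)"
```

```text
t 16.75 fix mm [-33.  -51.9 182.2] rpy [-179.2   -0.   -59.5] F [-0.1 -0.1 -0.4] grip 68.4
[ 0.04  0.43 -0.3   1.98  0.18  0.75 -1.4 ]
7
[-1.6, -28.1, 3.3, -0.1, -0.03, -5.56],[1.2, -28.1, 3.3, -0.1, -0.03, -5.56],[3.9, -27.9, 3.2, -0.1, -0.03, -5.56],[6.6, -27.4, 3.2, -0.1, -0.03, -5.56],[9.2, -26.6, 3.1, -0.1, -0.03, -5.56],[11.8, -25.6, 3.1, -0.1, -0.03, -5.56],[14.2, -24.4, 3.0, -0.1, -0.03, -5.56],
```

View pics/s7.png

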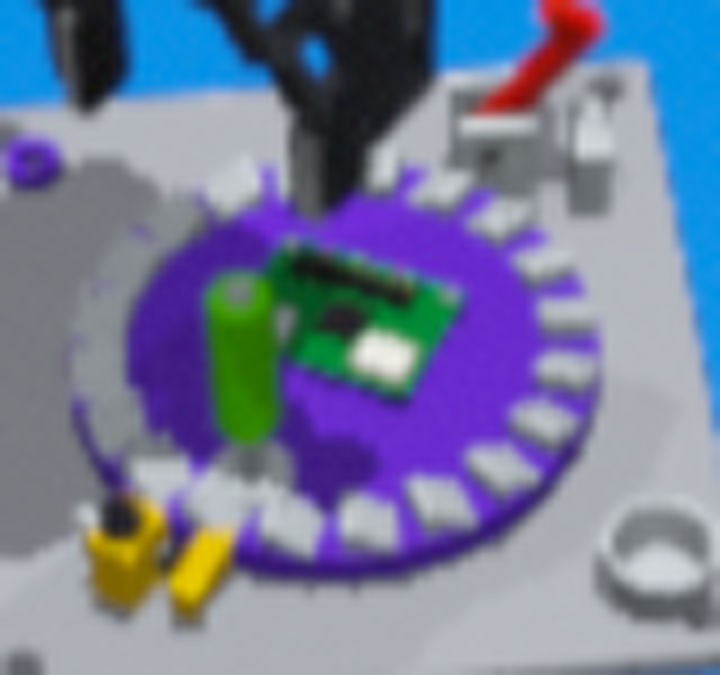

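The lug (205,570) touches the nose by the stop block (125,550), and the pawl is still thrown over (570,30). Going back to the pawl.

arm_command(targets=[[-2,-28,2,0,0,-5.5],[1,-28,2,0,0,-5.5],[4,-28,3,0,0,-5.5],[7,-27,3,0,0,-5.5],[9,-27,3,0,0,-5.5],[12,-25,3,0,0,-5.5],[11,-18,3,0,0,-5.5],[0,0,0,0,0,0]], grip=60, grip_force=25)

```text
clock: 17.6
position: [0.6611, 0.1468, 0.1587]
tool_rot: [-3.136, -0.002, -0.341]
force: [-0.4, -0.2, -0.4]
grip_width: 0.0512
```

```bash
python3 -c "
from plan import *
state()
rows(f2w([.0805,.108,.077]),n=4)"
```

```text
t 17.6 fix mm [ 79.  105.3 158.7] rpy [-1.797e+02 -1.000e-01 -1.960e+01] F [-0.4 -0.2 -0.4] grip 51.2
4
[0.4, -0.6, 20.4, -0.08, -0.03, 0.26],[0.4, -0.6, 20.4, -0.08, -0.03, 0.26],[0.4, -0.6, 20.4, -0.08, -0.03, 0.26],[0.4, -0.6, 20.4, -0.08, -0.03, 0.26],
```

arm_command(targets=[[0.5,-1,25,0,0,0.5],[0.5,-1,25,0,0,0.5],[0.5,-1,15,0,0,0],[0,0,8,0,0,0],[0,0,4,0,0,0],[0,0,0,0,0,0]])

```text
clock: 18.2
position: [0.662, 0.1486, 0.0772]
tool_rot: [-3.138, 0.001, -0.363]
force: [0.3, -0.0, -0.0]
grip_width: 0.0509
```

```bash
python3 -c "
from plan import *
state()
rows(f2w([.0805,.108,.077]),n=1)
f=grab('side'); save(f,'s8.png',(220,100,290,190),7)"
```

```text
t 18.2 fix mm [ 79.1 107.3  77.2] rpy [-179.8    0.   -20.8] F [ 0.3 -0.  -0. ] grip 50.9
1
[1.4, -0.7, 0.2, -0.19, 0.03, -0.19],
```

View pics/s8.png

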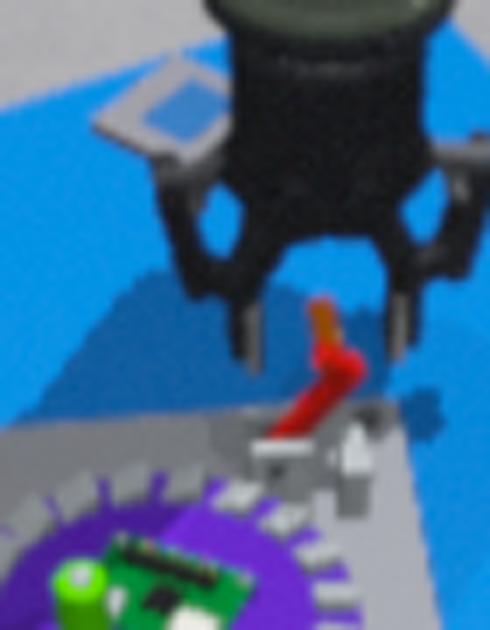

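The pin (322,320) is midway between the fingers (250 and 400). Closing.

arm_command(targets=[[0.5,0,0,0,0,0],[0,0,0,0,0,0],[0,0,0,0,0,0],[0,0,0,0,0,0],[0,0,0,0,0,0]], grip=0)

```text
clock: 18.75
position: [0.6633, 0.1486, 0.08]
tool_rot: [-3.137, -0.002, -0.363]
force: [-0.3, 1.3, -4.1]
grip_width: 0.0107
```

arm_command(targets=[[-4,0,-2.8,0,0,0],[-5,0,-2,0,0,0],[-5,0,-1.5,0,0,0],[-5,0,-0.7,0,0,0]])

```text
clock: 19.15
position: [0.6502, 0.1537, 0.0901]
tool_rot: [-3.133, -0.012, -0.366]
force: [5.5, -3.6, 4.3]
grip_width: 0.0109
```

```bash
python3 -c "
from plan import *
state()"
```

```text
t 19.15 fix mm [ 66.2 107.9  90.1] rpy [-179.5   -0.7  -21. ] F [ 5.5 -3.6  4.3] grip 10.9
```

arm_command(targets=[[-5,0,0,0,0,0],[-5,0,0,0,0,0],[-5,0,0.5,0,0,0],[-5,0,1.5,0,0,0],[-5,0,2.2,0,0,0]])

```text
clock: 19.65
position: [0.6332, 0.1602, 0.0919]
tool_rot: [-3.128, -0.028, -0.369]
force: [2.8, -2.7, 8.9]
grip_width: 0.0107
```

```bash
python3 -c "
from plan import *
state()"
```

```text
t 19.65 fix mm [ 48.  108.   91.9] rpy [-179.2   -1.6  -21.2] F [ 2.8 -2.7  8.9] grip 10.7
```

arm_command(targets=[[-4.5,0,2.5,0,0.5,0],[-4.5,0,3,0,0.5,0],[-4,0,3.5,0,0.5,0],[-3.5,0,4,0,0,0]])

```text
clock: 20.05
position: [0.6194, 0.1657, 0.0831]
tool_rot: [-3.126, -0.061, -0.371]
force: [-11.7, -1.8, 16.2]
grip_width: 0.0106
```

```bash
python3 -c "
from plan import *
state()
f=grab('side'); save(f,'s9.png',(210,100,290,190),7)"
```

```text
t 20.05 fix mm [ 33.2 108.3  83.1] rpy [-179.1   -3.5  -21.3] F [-11.7  -1.8  16.2] grip 10.6
```

View pics/s9.png

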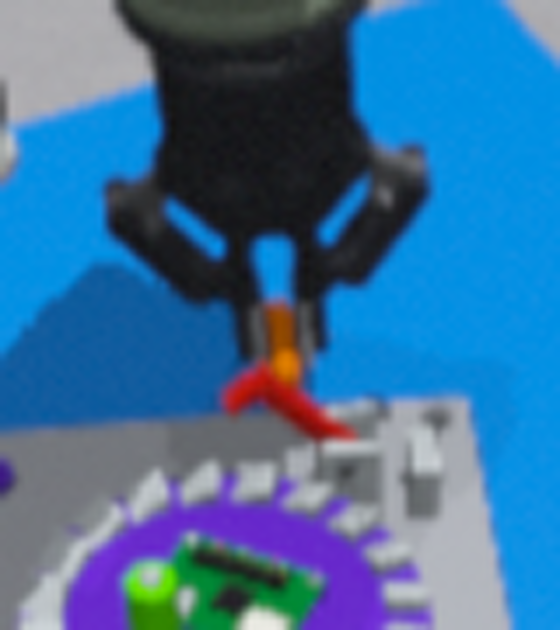

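The picture shows the pin (283,360) in the pads and the pawl about 0.75 rad up. The pads' friction is building up force, so I'll relax, grip more lightly and continue in small steps.

arm_command(targets=[[0,0,0,0,0,0],[-2,0,3,0,0.5,0],[-2,0,3,0,0.5,0],[0,0,0,0,0,0]], grip_force=20)

```text
clock: 20.5
position: [0.6141, 0.1674, 0.0785]
tool_rot: [-3.128, -0.08, -0.371]
force: [1.5, -3.3, 0.1]
grip_width: 0.0111
```

```bash
python3 -c "
from plan import *
state()"
```

```text
t 20.5 fix mm [ 27.7 108.   78.5] rpy [-179.2   -4.6  -21.2] F [ 1.5 -3.3  0.1] grip 11.1
```

arm_command(targets=[[-2.5,0,2.5,0,0,0],[-2,0,2.7,0,0,0],[-2,0,3,0,0,0],[-1.5,0,3,0,0,0],[0,0,0,0,0,0]])

```text
clock: 21.0
position: [0.6075, 0.1699, 0.0666]
tool_rot: [-3.128, -0.082, -0.371]
force: [-0.6, -2.2, 1.9]
grip_width: 0.0107
```

```bash
python3 -c "
from plan import *
state()"
```

```text
t 21.0 fix mm [ 20.6 108.   66.6] rpy [-179.2   -4.7  -21.3] F [-0.6 -2.2  1.9] grip 10.7
```

arm_command(targets=[[-0.6,0,2,0,0,0],[-0.4,0,1.5,0,0,0],[0,0,0,0,0,0]])

```text
clock: 21.3
position: [0.6061, 0.1704, 0.0626]
tool_rot: [-3.128, -0.08, -0.371]
force: [-1.2, -1.9, 2.4]
grip_width: 0.0103
```

```bash
python3 -c "
from plan import *
state()"
```

```text
t 21.3 fix mm [ 19.1 108.   62.6] rpy [-179.2   -4.6  -21.3] F [-1.2 -1.9  2.4] grip 10.3
```

arm_command(targets=[[0,0,0,0,0,0],[0,0,0,0,0,0],[0,0,0,0,0,0],[0,0,0,0,0,0],[0,0,0,0,0,0]], grip=60)

```text
clock: 21.8
position: [0.6067, 0.1711, 0.0626]
tool_rot: [-3.126, -0.081, -0.372]
force: [-0.5, 0.6, -0.4]
grip_width: 0.0511
```

arm_command(targets=[[0,0,-15,0,0,0],[0,0,-30,0,0,0],[0,0,-40,0,0,0],[0,0,-40,0,0,0],[0,0,-20,0,0,0],[0,0,0,0,0,0]])

```text
clock: 22.4
position: [0.5935, 0.174, 0.2174]
tool_rot: [-3.125, -0.081, -0.37]
force: [0.4, -0.3, 0.4]
grip_width: 0.0512
```

```bash
python3 -c "
from plan import *
state()
for n in('side','top'):
    f=grab(n); save(f,n+'9.png',(195,140,295,240),4)
cv2.imwrite('pics/b9.png',np.hstack([cv2.imread('pics/side9.png'),cv2.imread('pics/top9.png')]))
f=dict(np.load('side.npz'));hsv=cv2.cvtColor(f['color'],cv2.COLOR_RGB2HSV);P=cloud(f)
q=np.array([w2f(p) for p in P.reshape(-1,3)]).reshape(P.shape)
m=(hsv[...,0]<16)&(hsv[...,1]>150)&(np.hypot(q[...,0]-.03,q[...,1]-.09)<.06)
v,u=np.nonzero(m);print('pawl px',u.min(),u.max(),v.min(),v.max(),'zmax',q[m][:,2].max())"
```

```text
t 22.4 fix mm [  6.  107.  217.4] rpy [-179.1   -4.6  -21.2] F [ 0.4 -0.3  0.4] grip 51.2
pawl px 240 259 150 166 zmax 0.0638126451645816
```

The viewer limit is reached, so I'll do the last check numerically.

```bash
python3 -c "
from plan import *
f=grab('side');hsv=cv2.cvtColor(f['color'],cv2.COLOR_RGB2HSV).astype(int);P=cloud(f)
q=np.array([w2f(p) for p in P.reshape(-1,3)]).reshape(P.shape)
ye=(hsv[...,0]>20)&(hsv[...,0]<32)&(hsv[...,1]>150)&(np.hypot(q[...,0],q[...,1])<.13)
nl,lab,st,ce=cv2.connectedComponentsWithStats(ye.astype(np.uint8))
for i in range(1,nl):
  if st[i,4]>3: w=w2f(world(f,[ce[i]],.03)[0]); print('yellow',st[i],ce[i].round(1),np.degrees(np.arctan2(w[1],w[0])).round(1))
for row in range(205,220): print(row,''.join('Y' if ye[row,c] else ('#' if f['color'][row,c].max()<90 else '.') for c in range(205,245)))
g=(hsv[...,0]>40)&(hsv[...,0]<75)&(hsv[...,1]>100)&(P[...,2]>.07)&(np.hypot(q[...,0],q[...,1])<.09)
m=np.median(P[g],0); w=w2f(m+[.0035,.0075,0]); print('handle ang',np.degrees(np.arctan2(w[1],w[0])).round(1),g.sum())
print(bot.observe()['clock'])"
```

```text
yellow [215 206  16  12 101] [222. 212.] -127.0
205 ............##..........................
206 ............###YY.......................
207 ............###YYY......................
208 ............###YYY......................
209 ..........YYYYYYYY....YYY...............
210 ..........YYYYYYYY.#.YYYYY..............
211 ..........YYYYYYY..#YYYYY...............
212 ...........YYYYYY.#YYYYYY...............
213 ...........YYYYYYYYYYYYYY...............
214 ...........YYYYYYY.YYYYY................
215 ...........YYYYY...YYYYY................
216 ............YYY....YYYY.................
217 ....................YY..................
218 ........................................
219 ........................................
handle ang -119.7 92
22.55
```

```bash
python3 -c "
from workcell import bot
bot.job_done()"
```

```text
the job is handed in; nothing more can be done
```

The turntable is wound back home with its lug resting on the rubber nose. The pawl is back down on the teeth, and the job is handed in at about 22.6 s of the 72 s allowed.

- **Pawl up:** I gripped the pin, swung the pawl to about 2.05 rad and let go. Pictures during the winding showed it staying up.
- **Winding and contact:** I turned the crank from about -34° to -120.6°, with drag around 3 N. Force rose near -120°, about where the picture had put the nose. I stopped at 11.4 N at the crank, which is about 5.3 N at the nose. Then I relaxed the arm and released the handle.
- **Pawl down:** I carried the pawl back to about 0.12 rad and let it settle. Pad friction pushed the wrist force to about 20 N and tilted the tool about 4.6° on the way; I eased that off before continuing.

**Last checks:**
- The final images put the pawl back in its starting pixel area.
- The lug is still right against the nose, and the stop block is within about a pixel of where it began.
- The handle reads -119.7° by image, against -120.3° measured by the arm, which is within camera error.
- The gripper is open and clear at z = 0.217 m, with no force above noise.
- The viewer's picture limit blocked the last picture, so these end checks were made from pixel data only. I did not re-measure the loose things lying around, but felt no unexpected contact.

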